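Turn the upside-down cordless handset round in its charging cradle

ROBOT

A 7-joint arm with a two-finger parallel gripper is mounted at the origin on the work surface; the furniture and walls round the work are solid. World frame = base frame: x ahead of the robot, y to its left, z up, the work surface at z = 0. Lengths are in m, angles in rad, forces in N, time in s.
With the tool pointing down it reaches from about 0.4 to 0.85 m from the base axis. Payload 4.5 kg.
Tool frame: the origin (TCP) lies at the very end of the fingers, on their centre line; the grasp point (between the pads) lies 19 mm behind it (tcp_to_grasp is the z of the grasp point in the tool frame, in m); z points along the fingers, y is the line along which they close (so a half turn about z gives the same grasp; the last joint's range is limited). The gripper opens to 88 mm and grips with 3 to 60 N. Pads are 18 mm wide; open, the fingers measure 123 mm over their backs; the gripper's body (75 mm by 187 mm) begins 45 mm behind the grasp point.
Start: joints at [-1.157, 0.689, -0.195, 1.565, 0.157, 0.902, -0.215], TCP at [0.232, 0.58, 0.239] pointing down, gripper open.
Joint ranges: [-3.01, 3.01], [-0.46, 2.08], [-1.47, 1.51], [0.13, 2.56], [-1, 4.14], [0.04, 2.09], [-2.66, 2.66]. Speed limits (rad/s): [2.57, 2.57, 3.14, 3.14, 3.14, 3.14, 3.14].

INTERFACE

Orientations are given as a unit quaternion [x, y, z, w].
In Python, from plant import * gives the robot as it stands. The module is installed in compiled form; this text tells all that it offers.
- The arm moves only by the shell command python3 -m jog 'ROWS' [OPENING] [FORCE]. ROWS is JSON, a list that holds one entry, the list of rows, each a list of 6 numbers: the shift along the tool's x, y, z in m, then the turn, a rotation vector about the tool's x, y, z in rad. In form: [[[dx, dy, dz, ax, ay, az], ...]]. A call has 1 to 12 rows; each row shifts and turns the commanded pose from where the row before left it, along the tool's axes as they then stand; what a row does not reach is not made up. A row lasts 1/8 s, in which the tool goes at most 62.5 mm and 10.7 degrees, less where a joint would pass 70% of its speed; a pose out of reach is approached as far as the arm can. A call with a gripper value outside its range is refused whole. OPENING is the finger opening in m, from 0 to 0.0881, set as the call begins (- or left out, the last holds). The fingers move at their own pace and stop on an object; FORCE is the grip in N (left out, the last holds). Time passes only in rows, so rows that do not move let the fingers close. It gives the time, the measured TCP pose, the force, the opening and the grip force at its end, in the units of the state.
- get_state(): the state, without advancing time (a new reading comes with each control period).
- snapshot(name): name is "side" or "top" or "wrist"; returns a dict with "frame" (420x560x3 uint8, red, green, blue), "mtx" (3x3 intrinsics, pixels), "xyz" and "orientation" of the camera in the world; the wrist camera has in their place "mount" (4x4, takes a point from camera to tool coordinates, whose origin is the TCP and whose axes are the flange's). Camera axes: x right, y down, z forward; pixel columns grow to the right and rows downward; lengths in m; the calibration is good to about 2 mm. A picture is of the moment at which its call begins: read the wrist's pose just before it. There is no depth.
- finish_job(): hands the job in; it is judged then, once.
The state is a dict: "clock": time; "q": joint angles; "qd": joint speeds; "joint_torque": joint torques, N m; "tool_pos": TCP position; "eef_rot": TCP orientation; "contact_force": force on the tool from outside, world axes, zero at the start; "moment": the same for the moment, N m; "opening": opening from 0.0 (shut) to 1.0 (fully open); "finger_force": force on a finger pad.
Only numpy, scipy, OpenCV 4.12 (cv2) and the standard library are available. Lean on these libraries where they do the work, as an engineer would, in place of code of your own. Each camera call takes 0.05 s, during which the arm holds its last target. There are 200 camera calls.

TASK

The cordless handset has been dropped upside down into its charging cradle, so it is not charging. Pull it out, turn it end for end and put it back base end first with its keys still facing outwards, pressed fully home on the charging contacts but without forcing it. Leave the other things on the desk as they are.

Things in the scene. Friction and masses are not known exactly. Their poses are not given: they have to be found in the camera images.
- handset: Black cordless handset, 211 mm long, 52 wide, 25 thick, 0.15 to 0.25 kg, rounded at both ends. Keys near its base end, screen near its ear end. Origin: middle of its length and width, on the flat back. x runs along it to the ear end, z comes out of the key side. It starts upside down in the well, ear end down, keys outwards; 70 mm of each end must stay free of the gripper
- base_end (a point): Tip of the handset's base end: 105.5 mm from its middle, 6.5 mm above its flat back
- ear_end (a point): Tip of the handset's ear end: 105.5 mm from its middle, 8 mm above its flat back
- key_face (a point): Point on the key side at the handset's middle, 25 mm above its back
- well: Open well of the fixed grey charging cradle (70 mm wide, 70 high, 133 long), reclined to rise 40 degrees from the desk. Origin: floor of the well, on the back rest. z: out along the well; x: into the back rest (keys of a handset face -x); y: across. Inside 56 wide, 28.5 thick; cheeks and lip 36 deep, back rest 62: above it the handset's sides and back are free to be gripped across its width
- seat (a point): Where the tip of the base end sits when the handset is home: on the well's floor, 6.5 mm off the back rest. A sprung black tongue in the lip, 26 mm above the floor, bears on the key side and holds the handset by friction: pulling takes 9 to 14 N, pushing in 5 to 15 N over the last 18 mm, so its weight alone does not seat it; home is a hard stop beyond that: press to about 20 N
- contacts (a joint): Two small brass charging contacts on the well's floor, softly sprung (about 1 N), 4 mm tall: 0 when free, over 0.002 m when a handset is home
- sticky_pad: Yellow pad of notes, 76 mm square, 13 thick, loose beside the cradle; origin under its middle. To be left alone
- memory_stick: Blue memory stick, 58 x 19 x 9 mm, loose on the cradle's other side; origin under its middle. To be left alone
- mug: White mug of coffee, 83 mm across, 93 high, loose at the right edge of the desk; origin under it. To be left alone
- stapler: Black stapler, 151 x 36 x 60 mm, loose at the left edge of the desk; origin under its middle. To be left alone

How it is judged:
On the way:
1. the handset has been pulled clear of the well (distance between ear_end and seat above 0.06 m), for 0.1 s.
At the end, for the whole second after the job is handed in: The handset stands at rest in the well, base end down (its tip within 6 mm of the seat), in line with the well within 0.1 rad, keys outwards, with the charging contacts pressed in by over 2 mm (distance between base_end and seat below 0.006 m and value of joint contacts above 0.002 m and x of key_face in the frame of well below -0.015 m and angle between the x axis of handset and the z axis of well, either way round below 0.1 rad and linear speed of handset below 0.01 m/s); the robot touches nothing.
It fails at once if the handset is forced into or out of the cradle (over 60 N) (contact force between handset and cradle above 60 N).
It fails at once if the sticky pad is moved by more than 20 mm (distance of sticky_pad from where it was at the start of the episode above 0.02 m).
It fails at once if the memory stick is moved by more than 20 mm (distance of memory_stick from where it was at the start of the episode above 0.02 m).
It fails at once if the mug is moved by more than 20 mm (distance of mug from where it was at the start of the episode above 0.02 m).
It fails at once if the stapler is moved by more than 20 mm (distance of stapler from where it was at the start of the episode above 0.02 m).
It also fails if it takes over 42 s, if anything falls off the work surface, if the arm or the gripper's body presses on something with over 40 N, if the wrist force passes 120 N, or if a joint passes its speed limit or range.

## Working session

There is one attempt and no reset: what is moved stays moved. The work goes in short steps, Python scripts to look and compute and a shell command to move; the robot and the scene stay as the last step left them, time stands still between calls to the robot, and variables do not carry over. Pictures are saved under pics/ and viewed, at most 10 in all, crops included, and the job is handed in when it is done.

```bash
mkdir -p pics; python3 - <<'E'
from plant import *
import cv2,numpy as np,pickle
s=get_state();print({k:np.round(v,3).tolist() for k,v in s.items()})
d={}
for n in("side","top"):
    d[n]=snapshot(n);cv2.imwrite(f"pics/{n}0.png",d[n]["frame"][:,:,::-1])
    print(n,d[n]["mtx"],d[n]["xyz"],d[n]["orientation"])
pickle.dump(d,open("d0.pkl","wb"))
E
```

```text
{'clock': 0.0, 'q': [-1.157, 0.69, -0.195, 1.566, 0.157, 0.903, -0.215], 'qd': [-0.001, -0.002, 0.001, 0.0, -0.001, 0.0, -0.001], 'joint_torque': [-0.0, -52.757, -1.267, -15.343, -0.053, 0.006, 0.0], 'tool_pos': [0.231, 0.58, 0.238], 'eef_rot': [0.189, 0.982, -0.001, -0.0], 'contact_force': [-1.32, -0.042, -0.247], 'moment': [-0.002, 0.025, -0.001], 'finger_force': 0.0, 'opening': 1.001}
side [[481.07375686   0.         288.8478098 ]
 [  0.         481.07375686 209.80869866]
 [  0.           0.           1.        ]] [ 0.53179648 -0.75756555  0.72908314] [ 0.90143971 -0.0026064  -0.00224955 -0.43289098]
top [[536.32296994   0.         286.14657995]
 [  0.         536.32296994 207.49305778]
 [  0.           0.           1.        ]] [0.38931555 0.04576602 1.35927461] [-0.70217457  0.71033474 -0.03817221  0.03030365]
```

View pics/side0.png

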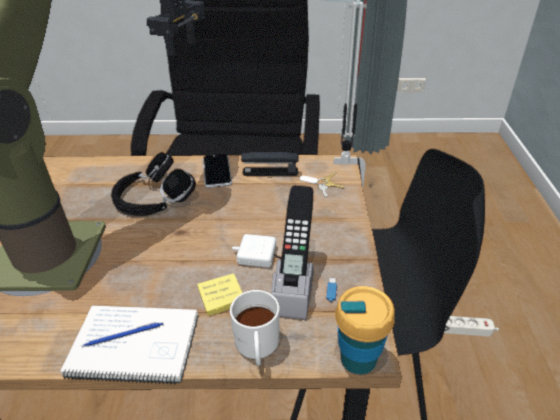

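View pics/top0.png

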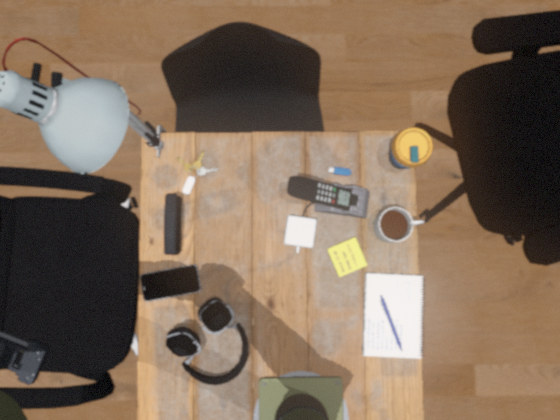

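The side view shows the handset at about (295,240) in the grey cradle (293,290), with the mug in front of it. In the top view the handset runs from (290,185) to the cradle at (350,200), so its upper end points towards +y. Next I'll enlarge both crops.

```bash
python3 - <<'E'
import cv2,numpy as np,pickle
d=pickle.load(open("d0.pkl","rb"))
def crop(n,u,v,w,h,k):
    c=cv2.resize(d[n]["frame"][v:v+h,u:u+w,::-1],None,fx=k,fy=k,interpolation=cv2.INTER_CUBIC)
    for x in range((u//10+1)*10,u+w,10): cv2.line(c,((x-u)*k,0),((x-u)*k,8),(0,0,255),1);x%20==0 and cv2.putText(c,str(x),((x-u)*k-10,20),0,.4,(0,0,255),1)
    for y in range((v//10+1)*10,v+h,10): cv2.line(c,(0,(y-v)*k),(8,(y-v)*k),(0,0,255),1);y%20==0 and cv2.putText(c,str(y),(10,(y-v)*k+4),0,.4,(0,0,255),1)
    return c
a=crop("side",255,180,95,145,4);b=crop("top",280,155,95,75,4)
z=np.zeros((580,770,3),np.uint8);z[:,:380]=a;z[:300,390:770]=b
cv2.imwrite("pics/crop0.png",z)
E
```

```text
(no output)
```

View pics/crop0.png

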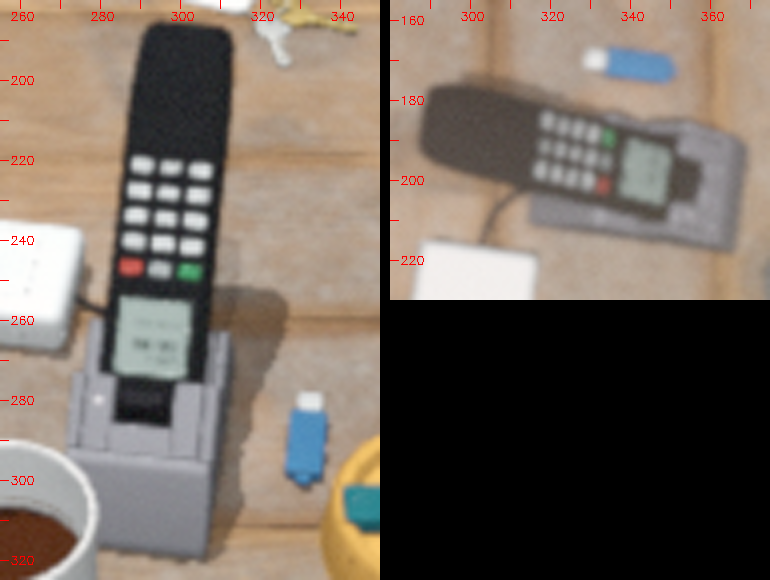

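The crop gives the key grid in both views: red key at side (287.5,246.5) and top (333,201), green at side (302.5,247.5) and top (334.5,189.5). The base tip is at side (300,186) and top (287.5,187). I'll triangulate these.

```bash
cat > h.py <<'E'
import numpy as np,cv2
from scipy.spatial.transform import Rotation as R
def P(s):
    M=R.from_quat(s["orientation"]).as_matrix().T
    return s["mtx"]@np.c_[M,-M@np.array(s["xyz"])]
def tri(s,a,t,b):
    X=cv2.triangulatePoints(P(s),P(t),np.array(a,float).reshape(2,1),np.array(b,float).reshape(2,1));X=(X[:3]/X[3]).ravel()
    e=[np.round((p@np.r_[X,1])[:2]/(p@np.r_[X,1])[2]-q,1) for p,q in((P(s),a),(P(t),b))]
    return X,e
def plane(s,px,z):
    M=R.from_quat(s["orientation"]).as_matrix();r=M@np.linalg.solve(s["mtx"],np.r_[px,1]);c=np.array(s["xyz"]);return c+r*(z-c[2])/r[2]
E
python3 - <<'E'
from h import *;import pickle
d=pickle.load(open("d0.pkl","rb"));s,t=d["side"],d["top"]
C=dict(red=((287.5,246.5),(333,201)),green=((302.5,247.5),(334.5,189.5)),r1L=((290.3,221),(317.5,197.5)),r1R=((305,222.5),(319,185.5)),
 dTL=((284,254.5),(337.5,202.5)),dTR=((302,256),(340,190)),dBL=((283,273),(348,205)),dBR=((300.5,274.5),(350,192)),
 tip=((301,186.5),(288,186.5)),frR=((309,296),(368,191)),frL=((272.5,293),(365.5,217)))
X={}
for k,(a,b) in C.items():
    X[k],e=tri(s,a,t,b);print(k,np.round(X[k],4),e)
ax=(X["r1L"]+X["r1R"]-X["dBL"]-X["dBR"]);ax/=np.linalg.norm(ax)
print("axis(base-ward)",ax,"elev",np.degrees(np.arcsin(ax[2])),"az",np.degrees(np.arctan2(ax[1],ax[0])))
w=sum(X[a]-X[b] for a,b in(("green","red"),("r1R","r1L"),("dTR","dTL"),("dBR","dBL")));w/=np.linalg.norm(w);print("across",w,w@ax,"az",np.degrees(np.arctan2(w[1],w[0])))
for n,z in(("memory",.009),):print(plane(t,(341,172),.009))
print("pad",plane(t,(348,257),.013),"mug",plane(t,(393,224),.093),"cup",plane(t,(411,148),.11))
E
```

```text
red [ 0.5266 -0.0803  0.0962] [array([-0.2,  0. ]), array([-0. , -0.2])]
green [ 0.5546 -0.0843  0.0969] [array([-0.6,  0.1]), array([-0. , -0.4])]
r1L [ 0.532  -0.0414  0.1274] [array([-0.4,  0.1]), array([-0. , -0.3])]
r1R [ 0.5603 -0.0455  0.1267] [array([-0.5,  0.1]), array([-0. , -0.3])]
dTL [ 0.5221 -0.0921  0.0868] [array([ 0.9, -0.1]), array([0.1, 0.6])]
dTR [ 0.5539 -0.0984  0.0881] [array([-0.3,  0.1]), array([-0. , -0.2])]
dBL [ 0.5189 -0.1198  0.0647] [array([ 0.4, -0.1]), array([0. , 0.2])]
dBR [ 0.5512 -0.1252  0.0658] [array([-0.1,  0. ]), array([-0., -0.])]
tip [0.554  0.027  0.1603] [array([-0.4,  0.1]), array([-0. , -0.3])]
frR [ 0.5596 -0.1706  0.0556] [array([-3.5,  0.5]), array([-0.2, -2.1])]
frL [ 0.4943 -0.1626  0.0558] [array([-2.6,  0.3]), array([-0.2, -1.6])]
axis(base-ward) [0.10971883 0.78329674 0.61188888] elev 37.72620683054215 az 82.02627963001856
across [ 0.98657456 -0.16202159  0.02048504] -0.00613060762647807 az -9.326230731482168
[ 0.60979692 -0.11097979  0.009     ]
pad [ 0.3938767  -0.12332644  0.013     ] mug [ 0.47019338 -0.22187603  0.093     ] cup [ 0.6491424  -0.26673509  0.11      ]
```

```bash
cat >> h.py <<'E'
az=np.radians(81.5);el=np.radians(40)
wz=np.array([np.cos(el)*np.cos(az),np.cos(el)*np.sin(az),np.sin(el)])
w=np.array([np.sin(az),-np.cos(az),0]);t=np.cross(wz,w)   # tool x=wz,y=w,z=t
def rot(s=1,a=0): # s=+1: x=wz,y=w ; a: extra tilt about w
    return R.from_rotvec(a*w)*R.from_matrix(np.c_[s*wz,s*w,t])
G=np.array([.5438,-.059,.0994]); TG=G+.019*t
def row(p,Rt,N,p0=None,R0=None,sub=None):
    from plant import get_state
    s=get_state();p0=np.array(s["tool_pos"]) if p0 is None else p0;R0=R.from_quat(s["eef_rot"]) if R0 is None else R0
    rv=(R0.inv()*Rt).as_rotvec();r=R.from_rotvec(rv/N)
    S=sum((r**k).as_matrix() for k in range(N));v=np.linalg.solve(S,R0.inv().apply(p-p0))
    path=[p0+R0.apply(sum((r**k).as_matrix() for k in range(n))@v) for n in(N//3,2*N//3)if n]
    print("N",N,"row",np.round(np.r_[v,rv/N],4).tolist(),"deg/row",round(np.degrees(np.linalg.norm(rv/N)),1),"mm",round(np.linalg.norm(v)*1e3,1),"mid",[np.round(q,2).tolist() for q in path])
def st():
    from plant import get_state
    s=get_state();Rr=R.from_quat(s["eef_rot"])
    print("t",round(s["clock"],2),"q",np.round(s["q"],2),"p",np.round(s["tool_pos"],4),"F",np.round(s["contact_force"],1),"Fwell(x,y,z)",np.round([s["contact_force"]@a for a in(t,w,wz)],1),"op",round(s["opening"]*88.1,1),"ff",s["finger_force"])
    print("off from TG (wz,w,t) mm",np.round([(np.array(s["tool_pos"])-TG)@a*1e3 for a in(wz,w,t)],1),"rot err s=+1",np.round((rot(1).inv()*Rr).as_rotvec(),3),"s=-1",np.round((rot(-1).inv()*Rr).as_rotvec(),3))
E
python3 - <<'E'
from h import *
print(TG,t,wz,w);p=TG-.16*t
for s in(1,-1):row(p,rot(s),16)
E
```

```text
[ 0.54560519 -0.04692118  0.08484516] [ 0.09501006  0.63572714 -0.76604444] [0.11322858 0.75763011 0.64278761] [ 0.98901586 -0.14780941  0.        ]
N 16 row [-0.0508, -0.0095, -0.016, -0.0292, 0.0369, 0.0801] deg/row 5.3 mm 54.1 mid [[0.43, 0.4, 0.29], [0.54, 0.16, 0.29]]
N 16 row [0.0027, -0.056, -0.0055, -0.0392, -0.0311, -0.1075] deg/row 6.8 mm 56.3 mid [[0.17, 0.31, 0.25], [0.26, 0.05, 0.22]]
```

```bash
python3 - <<'E'
from h import *
from plant import get_state
R0=R.from_quat(get_state()["eef_rot"]);v=np.array([.34,.28,.31])
row(v,R0,6);p=TG-.16*t
for s in(1,-1):row(p,rot(s),12,v,R0)
E
```

```text
N 6 row [-0.0353, -0.0397, -0.0119, 0.0, 0.0, 0.0] deg/row 0.0 mm 54.5 mid [[0.27, 0.48, 0.26], [0.3, 0.38, 0.29]]
N 12 row [-0.0427, -0.0082, -0.0056, -0.039, 0.0492, 0.1067] deg/row 7.1 mm 43.8 mid [[0.47, 0.16, 0.32], [0.54, 0.01, 0.28]]
N 12 row [0.0023, -0.0462, 0.003, -0.0523, -0.0414, -0.1433] deg/row 9.1 mm 46.4 mid [[0.3, 0.1, 0.29], [0.37, -0.06, 0.24]]
```

```bash
r='[-0.0353,-0.0397,-0.0119,0,0,0]'; python3 -m jog '[[[-0.0353,-0.0397,-0.0119,0,0,0],[-0.0353,-0.0397,-0.0119,0,0,0],[-0.0353,-0.0397,-0.0119,0,0,0],[-0.0353,-0.0397,-0.0119,0,0,0],[-0.0353,-0.0397,-0.0119,0,0,0],[-0.0353,-0.0397,-0.0119,0,0,0],[0,0,0,0,0,0]]]' 0.0881 20
python3 -m jog '[[[-0.0427,-0.0082,-0.0056,-0.039,0.0492,0.1067],[-0.0427,-0.0082,-0.0056,-0.039,0.0492,0.1067],[-0.0427,-0.0082,-0.0056,-0.039,0.0492,0.1067],[-0.0427,-0.0082,-0.0056,-0.039,0.0492,0.1067]]]'
python3 -c "
from h import *
st();p=TG-.16*t
row(p,rot(1),9);row(p,rot(1),12)"
```

```text
clock: 0.98
tool_pos: [0.3418, 0.2765, 0.3106]
eef_rot: [0.193, 0.981, -0.001, 0.001]
contact_force: [0.3, 0.5, 0.1]
opening: 1.003
finger_force: 0.0
clock: 1.48
tool_pos: [0.4704, 0.1654, 0.317]
eef_rot: [0.391, 0.912, 0.096, -0.082]
contact_force: [0.0, -0.6, -0.3]
opening: 0.998
finger_force: 0.0
t 1.48 q [-0.12  0.44 -0.22  1.84 -0.21  0.88  0.57] p [0.4704 0.1654 0.317 ] F [ 0.  -0.6 -0.3] Fwell(x,y,z) [-0.1  0.1 -0.6] op 87.9 ff 0.0
off from TG (wz,w,t) mm [ 301.6 -105.8  -50. ] rot err s=+1 [ 0.309 -0.389 -0.853] s=-1 [0.47  0.374 2.218]
N 9 row [-0.0381, -0.0072, -0.0053, -0.0344, 0.0432, 0.0948] deg/row 6.3 mm 39.1 mid [[0.52, 0.06, 0.3], [0.54, -0.05, 0.26]]
N 12 row [-0.0286, -0.005, -0.0041, -0.0258, 0.0324, 0.0711] deg/row 4.7 mm 29.3 mid [[0.52, 0.06, 0.3], [0.54, -0.05, 0.26]]
```

```bash
python3 -m jog '[[[-0.0381,-0.0072,-0.0053,-0.0344,0.0432,0.0948],[-0.0381,-0.0072,-0.0053,-0.0344,0.0432,0.0948],[-0.0381,-0.0072,-0.0053,-0.0344,0.0432,0.0948],[-0.0381,-0.0072,-0.0053,-0.0344,0.0432,0.0948],[-0.0381,-0.0072,-0.0053,-0.0344,0.0432,0.0948],[-0.0381,-0.0072,-0.0053,-0.0344,0.0432,0.0948],[-0.0381,-0.0072,-0.0053,-0.0344,0.0432,0.0948],[-0.0381,-0.0072,-0.0053,-0.0344,0.0432,0.0948],[-0.0381,-0.0072,-0.0053,-0.0344,0.0432,0.0948],[0,0,0,0,0,0]]]'
python3 -c "
from h import *
st();p=TG-.16*t
row(p,rot(1),2)
from plant import *
s=snapshot('wrist');cv2.imwrite('pics/w1.png',s['frame'][:,:,::-1]);print(s['mount'])"
```

```text
clock: 2.72
tool_pos: [0.5278, -0.1535, 0.2055]
eef_rot: [0.714, 0.612, 0.257, -0.223]
contact_force: [1.3, -0.5, -0.2]
opening: 0.998
finger_force: 0.0
t 2.73 q [ 0.64  0.81 -0.16  1.69 -0.63  1.02  0.8 ] p [ 0.5278 -0.1535  0.2055] F [ 1.3 -0.5 -0.2] Fwell(x,y,z) [-0.1  1.4 -0.3] op 87.9 ff 0.0
off from TG (wz,w,t) mm [  -5.2   -1.8 -161.9] rot err s=+1 [ 0.    -0.004  0.007] s=-1 [-7.000e-03 -1.000e-03 -3.135e+00]
N 2 row [0.0026, 0.0009, 0.0009, -0.0002, 0.0022, -0.0033] deg/row 0.2 mm 2.9 mid [[0.53, -0.15, 0.21]]
[[ 7.92314207e-05 -9.57303436e-01 -2.89084979e-01  7.34992268e-02]
 [ 9.99999959e-01 -3.25320974e-06  2.84849551e-04 -6.58401954e-04]
 [-2.73627908e-04 -2.89084990e-01  9.57303397e-01 -1.45888648e-01]
 [ 0.00000000e+00  0.00000000e+00  0.00000000e+00  1.00000000e+00]]
```

View pics/w1.png

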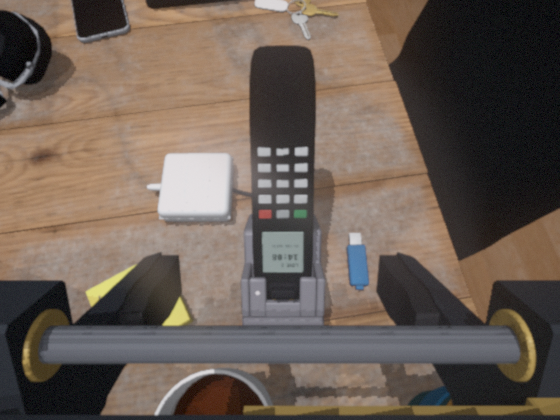

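The wrist view shows the handset centred: tip at (282,47), keys from row 152 to 214, sides at columns 252 and 316, and the cradle at rows 220–318. I'll use it to refine the grasp.

```bash
python3 - <<'E'
from h import *
from plant import *
s=get_state();c=snapshot("wrist")
T=np.eye(4);T[:3,:3]=R.from_quat(s["eef_rot"]).as_matrix();T[:3,3]=s["tool_pos"];C=T@c["mount"];print(c["mtx"])
n=-t;g=G@n
def hit(px,h): # h above mid-thickness
    r=C[:3,:3]@np.linalg.solve(c["mtx"],np.r_[px,1]);o=C[:3,3];X=o+r*(g+h-o@n)/(r@n);return np.round([(X-G)@a*1e3 for a in(wz,w)],1)
for k,px,h in(("tip",(282,47),-.006),("red",(265,214.5),.0125),("green",(300.5,214.5),.0125),("r1L",(264.5,152),.0125),("r1R",(301.5,152),.0125),("sideL",(252,150),0.),("sideR",(316,150),0.),("sideL2",(253,210),0.),("sideR2",(314,210),0.)):print(k,hit(px,h))
d=__import__("pickle").load(open("d0.pkl","rb"))
for a,b in(((287.5,246.5),(333,201)),((302.5,247.5),(334.5,189.5)),((290.3,221),(317.5,197.5)),((301,186.5),(288,186.5))):
    X,_=tri(d["side"],a,d["top"],b);print(np.round([(X-G)@a*1e3 for a in(wz,w,n)],1))
row(TG-.09*t,rot(1),3);row(TG,rot(1),3,TG-.09*t,rot(1))
E
```

```text
[[361.37740706   0.         278.70731463]
 [  0.         361.37740706 207.6934312 ]
 [  0.           0.           1.        ]]
tip [108.5   0.9]
red [-17.4 -12.7]
green [-17.4  15.8]
r1L [ 32.6 -12.4]
r1R [32.6 15.7]
sideL [ 32.4 -22.9]
sideR [32.4 28. ]
sideL2 [-17.5 -23.2]
sideR2 [-17.5  27.8]
[-20.2 -13.9  12.7]
[-19.6  14.4  13.2]
[ 30.  -14.3  11.4]
[105.5  -2.7  -9. ]
N 3 row [-0.0002, 0.0002, 0.0236, -0.0005, 0.0005, 0.0009] deg/row 0.1 mm 23.6 mid [[0.53, -0.13, 0.19], [0.53, -0.12, 0.17]]
N 3 row [0.0, -0.0, 0.03, 0.0, 0.0, 0.0] deg/row 0.0 mm 30.0 mid [[0.54, -0.09, 0.13], [0.54, -0.07, 0.11]]
```

```bash
python3 -m jog '[[[0.001,0.0005,0.03,0,0,0],[0.001,0.0005,0.03,0,0,0],[0,0,0.03,0,0,0],[0,0,0.03,0,0,0],[0,0,0.025,0,0,0],[0,0,0.016,0,0,0],[0,0,0,0,0,0],[0,0,0,0,0,0]]]'
python3 -c "
from h import *
st()"
python3 -m jog '[[[0,0,0,0,0,0],[0,0,0,0,0,0],[0,0,0,0,0,0],[0,0,0,0,0,0],[0,0,0,0,0,0],[0,0,0,0,0,0],[0,0,0,0,0,0],[0,0,0,0,0,0]]]' 0.03 50
python3 -c "
from h import *
st()"
```

```text
clock: 3.82
tool_pos: [0.5465, -0.0472, 0.0869]
eef_rot: [0.712, 0.615, 0.258, -0.221]
contact_force: [-0.2, -0.2, -0.2]
opening: 0.999
finger_force: 0.0
t 3.83 q [ 0.54  0.98 -0.28  1.84 -0.79  0.66  0.92] p [ 0.5465 -0.0472  0.0869] F [-0.2 -0.2 -0.2] Fwell(x,y,z) [-0.  -0.2 -0.2] op 88.0 ff 0.0
off from TG (wz,w,t) mm [ 1.2  0.9 -1.7] rot err s=+1 [-0.001 -0.004 -0.002] s=-1 [ 6.000e-03 -2.000e-03  3.139e+00]
clock: 4.82
tool_pos: [0.546, -0.0469, 0.0864]
eef_rot: [0.712, 0.614, 0.258, -0.222]
contact_force: [0.5, -0.8, 2.0]
opening: 0.567
finger_force: 49.3
t 4.83 q [ 0.54  0.98 -0.28  1.84 -0.79  0.66  0.92] p [ 0.546  -0.0469  0.0864] F [ 0.5 -0.8  2. ] Fwell(x,y,z) [-2.   0.7  0.7] op 49.9 ff 49.27400743123144
off from TG (wz,w,t) mm [ 1.1  0.4 -1.1] rot err s=+1 [-0.    -0.003 -0.002] s=-1 [ 0.005 -0.     3.14 ]
```

```bash
python3 -m jog '[[[0.003,0,0,0,0,0],[0.004,0,0,0,0,0],[0.005,0,0,0,0,0],[0.006,0,0,0,0,0]]]'
python3 -c "
from h import *
st()"
python3 -m jog '[[[0.006,0,0,0,0,0],[0.008,0,0,0,0,0],[0.012,0,0,0,0,0],[0.016,0,0,0,0,0]]]'
python3 -c "
from h import *
st()"
```

```text
clock: 5.32
tool_pos: [0.5474, -0.0325, 0.0979]
eef_rot: [0.712, 0.614, 0.258, -0.223]
contact_force: [0.2, -0.5, -0.6]
opening: 0.565
finger_force: 49.6
t 5.33 q [ 0.52  0.96 -0.29  1.86 -0.8   0.65  0.9 ] p [ 0.5474 -0.0325  0.0979] F [ 0.2 -0.5 -0.6] Fwell(x,y,z) [ 0.2  0.2 -0.8] op 49.8 ff 49.571548202075064
off from TG (wz,w,t) mm [19.5 -0.4 -0.7] rot err s=+1 [ 0.001 -0.002 -0.001] s=-1 [3.000e-03 2.000e-03 3.141e+00]
clock: 5.82
tool_pos: [0.5526, -0.0001, 0.1255]
eef_rot: [0.712, 0.614, 0.258, -0.223]
contact_force: [-0.2, 0.4, -1.4]
opening: 0.564
finger_force: 49.6
t 5.83 q [ 0.47  0.91 -0.3   1.88 -0.82  0.64  0.86] p [ 5.526e-01 -1.000e-04  1.255e-01] F [-0.2  0.4 -1.4] Fwell(x,y,z) [ 1.3 -0.2 -0.6] op 49.7 ff 49.56072772387415
off from TG (wz,w,t) mm [62.4 -0.  -0.7] rot err s=+1 [ 0.001 -0.002 -0.001] s=-1 [4.00e-03 1.00e-03 3.14e+00]
```

```bash
python3 -m jog '[[[0.025,0,-0.005,0,0,0],[0.025,0,-0.015,0,0,0],[0.02,0,-0.03,0,0,0],[0,0,-0.035,0,0,0],[0,0,-0.035,0,0,0],[0,0,-0.02,0,0,0],[0,0,0,0,0,0],[0,0,0,0,0,0]]]'
python3 -c "
from h import *
st()
from plant import *
z=np.hstack([cv2.resize(snapshot('side')['frame'][60:340,180:400,::-1],None,fx=1.7,fy=1.7),cv2.resize(snapshot('wrist')['frame'][:,:,::-1],(420,476))])
cv2.imwrite('pics/c2.png',z)"
```

```text
clock: 6.82
tool_pos: [0.5467, -0.035, 0.2772]
eef_rot: [0.711, 0.615, 0.258, -0.223]
contact_force: [0.5, 0.1, -1.2]
opening: 0.563
finger_force: 49.6
t 6.83 q [ 0.47  0.67 -0.2   1.77 -0.7   0.97  0.65] p [ 0.5467 -0.035   0.2772] F [ 0.5  0.1 -1.2] Fwell(x,y,z) [ 1.1  0.5 -0.6] op 49.6 ff 49.56090318504721
off from TG (wz,w,t) mm [ 132.8   -0.7 -139.7] rot err s=+1 [ 0.002 -0.002 -0.003] s=-1 [3.000e-03 3.000e-03 3.139e+00]
```

View pics/c2.png

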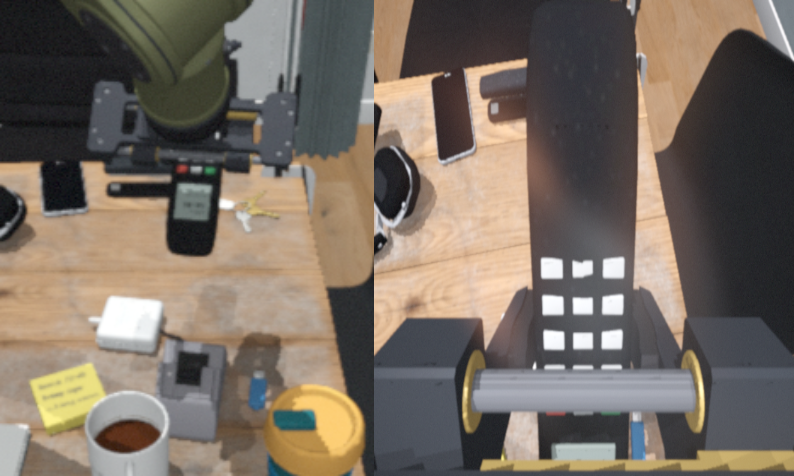

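Handset is held and clear of the well, whose opening is visible and empty. Now the half turn about tool z.

```bash
python3 -m jog '[[[0,0,0,0,0,-0.08],[0,0,0,0,0,-0.15],[0,0,0,0,0,-0.15],[0,0,0,0,0,-0.15],[0,0,0,0,0,-0.15],[0,0,0,0,0,-0.15],[0,0,0,0,0,-0.15],[0,0,0,0,0,-0.15],[0,0,0,0,0,-0.15],[0,0,0,0,0,-0.15],[0,0,0,0,0,-0.15]]]'
python3 -c "
from h import *
st()"
python3 -m jog '[[[0,0,0,0,0,-0.15],[0,0,0,0,0,-0.15],[0,0,0,0,0,-0.15],[0,0,0,0,0,-0.15],[0,0,0,0,0,-0.15],[0,0,0,0,0,-0.15],[0,0,0,0,0,-0.15],[0,0,0,0,0,-0.15],[0,0,0,0,0,-0.15],[0,0,0,0,0,-0.15],[0,0,0,0,0,-0.06],[0,0,0,0,0,0]]]'
python3 -c "
from h import *
st()"
```

```text
clock: 8.3
tool_pos: [0.5467, -0.0359, 0.2766]
eef_rot: [0.062, 0.938, 0.34, 0.027]
contact_force: [-1.0, 0.0, -1.8]
opening: 0.566
finger_force: 49.6
t 8.3 q [ 0.73  0.73 -0.65  1.76 -0.38  0.85  1.91] p [ 0.5467 -0.0359  0.2766] F [-1.   0.  -1.8] Fwell(x,y,z) [ 1.3 -1.  -1.2] op 49.9 ff 49.562665787525475
off from TG (wz,w,t) mm [ 131.7   -0.6 -139.8] rot err s=+1 [ 0.003  0.    -1.586] s=-1 [-0.     0.003  1.555]
clock: 9.8
tool_pos: [0.5466, -0.0363, 0.2763]
eef_rot: [-0.613, 0.712, 0.224, 0.258]
contact_force: [-0.2, 0.3, -2.4]
opening: 0.566
finger_force: 49.6
t 9.8 q [ 1.02  1.05 -1.41  1.74  0.45  0.92  2.64] p [ 0.5466 -0.0363  0.2763] F [-0.2  0.3 -2.4] Fwell(x,y,z) [ 2.  -0.3 -1.3] op 49.8 ff 49.56715847365558
off from TG (wz,w,t) mm [ 131.3   -0.6 -139.8] rot err s=+1 [ 2.00e-03  4.00e-03 -3.14e+00] s=-1 [-0.002  0.001  0.001]
```

q7 turned the other way than I assumed, so the arm is near its joint limits. I'll turn back and go round the other way.

```bash
python3 -m jog '[[[0,0,0,0,0,0.1],[0,0,0,0,0,0.17],[0,0,0,0,0,0.17],[0,0,0,0,0,0.17],[0,0,0,0,0,0.17],[0,0,0,0,0,0.17],[0,0,0,0,0,0.17],[0,0,0,0,0,0.17],[0,0,0,0,0,0.17],[0,0,0,0,0,0.17],[0,0,0,0,0,0.17],[0,0,0,0,0,0.17]]]' | head -2
python3 -m jog '[[[0,0,0,0,0,0.17],[0,0,0,0,0,0.17],[0,0,0,0,0,0.17],[0,0,0,0,0,0.17],[0,0,0,0,0,0.17],[0,0,0,0,0,0.17],[0,0,0,0,0,0.17],[0,0,0,0,0,0.17]]]' | head -2
python3 -c "
from h import *
st()"
```

```text
clock: 11.3
tool_pos: [0.5472, -0.0364, 0.2773]
clock: 12.3
tool_pos: [0.5474, -0.0363, 0.2775]
t 12.3 q [ 0.62  0.69 -0.44  1.76 -0.54  0.9   0.29] p [ 0.5474 -0.0363  0.2775] F [-0.1 -0.4 -0.6] Fwell(x,y,z) [ 0.2 -0.1 -0.7] op 49.5 ff 49.55441335681826
off from TG (wz,w,t) mm [ 132.     0.2 -140.7] rot err s=+1 [-0.001 -0.003  0.195] s=-1 [-5.000e-03  2.000e-03 -2.947e+00]
```

```bash
python3 -m jog '[[[0,0,0,0,0,0.17],[0,0,0,0,0,0.17],[0,0,0,0,0,0.17],[0,0,0,0,0,0.17],[0,0,0,0,0,0.17],[0,0,0,0,0,0.17],[0,0,0,0,0,0.17],[0,0,0,0,0,0.17],[0,0,0,0,0,0.17]]]' | head -2
python3 -c "
from h import *
st()"
python3 -m jog '[[[0,0,0,0,0,0.17],[0,0,0,0,0,0.17],[0,0,0,0,0,0.17],[0,0,0,0,0,0.17],[0,0,0,0,0,0.17],[0,0,0,0,0,0.17],[0,0,0,0,0,0.17],[0,0,0,0,0,0.17],[0,0,0,0,0,0.05],[0,0,0,0,0,0]]]' | head -2
python3 -c "
from h import *
st()"
```

```text
clock: 13.42
tool_pos: [0.5476, -0.0362, 0.2776]
t 13.43 q [ 0.37  0.66 -0.01  1.78 -0.8   1.04 -0.98] p [ 0.5476 -0.0362  0.2776] F [ 0.4  0.3 -2.4] Fwell(x,y,z) [ 2.1  0.4 -1.2] op 49.6 ff 49.55703444778919
off from TG (wz,w,t) mm [ 132.2    0.4 -140.7] rot err s=+1 [-4.000e-03 -1.000e-03  1.724e+00] s=-1 [-1.000e-03  4.000e-03 -1.418e+00]
clock: 14.68
tool_pos: [0.5476, -0.0362, 0.2775]
t 14.68 q [ 0.19  0.68  0.3   1.79 -0.95  1.18 -2.23] p [ 0.5476 -0.0362  0.2775] F [ 0.4 -0.1 -1. ] Fwell(x,y,z) [ 0.8  0.4 -0.7] op 49.7 ff 49.56758554559201
off from TG (wz,w,t) mm [ 132.2    0.4 -140.5] rot err s=+1 [-5.000e-03  2.000e-03  3.127e+00] s=-1 [ 0.001  0.003 -0.014]
```

```bash
python3 -m jog '[[[0,0,0.02,0,0,0.014],[0,0.0004,0.025,0,-0.003,0],[0,0,0.03,0,0,0],[0.01,0,0.03,0,0,0],[0.012,0,0.02,0,0,0],[0,0,0.0145,0,0,0],[0,0,0,0,0,0],[0,0,0,0,0,0]]]' | head -2
python3 -c "
from h import *
st()
from plant import *
import pickle
d={n:snapshot(n) for n in('side','top')};d['st']=get_state();d['wrist']=snapshot('wrist');pickle.dump(d,open('d3.pkl','wb'))
z=np.hstack([cv2.resize(d['side']['frame'][170:330,240:350,::-1],None,fx=3.6,fy=3.6,interpolation=2),cv2.resize(d['wrist']['frame'][:,:,::-1],(400,300)).repeat(1,0) if 0 else cv2.copyMakeBorder(cv2.resize(d['wrist']['frame'][:,:,::-1],(400,300)),0,276,0,0,0)])
u=cv2.resize(d['top']['frame'][155:225,280:380,::-1],(390,273),interpolation=2);z[302:575,400:790]=u
cv2.imwrite('pics/c3.png',z)"
```

```text
clock: 15.68
tool_pos: [0.558, 0.0347, 0.1565]
t 15.68 q [ 0.31  0.84 -0.13  1.9  -0.99  0.74 -2.21] p [0.558  0.0347 0.1565] F [-0.4  0.3 -0.4] Fwell(x,y,z) [ 0.4 -0.5 -0.1] op 49.6 ff 49.567186958156526
off from TG (wz,w,t) mm [109.3   0.2  -1.8] rot err s=+1 [ 1.000e-03 -2.000e-03 -3.141e+00] s=-1 [0.001 0.001 0.   ]
```

View pics/c3.png

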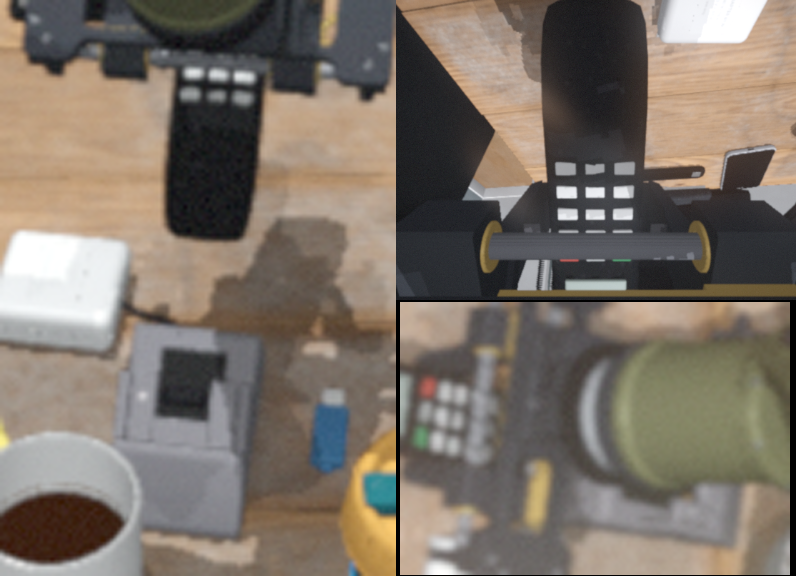

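The side view shows the handset in line above the empty well, base end at crop pixel (205,238) and well mouth at (190,350). The wrist view shows it square in the fingers. Inserting now.

```bash
python3 -m jog '[[[0.02,0,0,0,0,0],[0.02,0,0,0,0,0],[0.012,0,0,0,0,0],[0.006,0,0,0,0,0],[0.006,0,0,0,0,0],[0,0,0,0,0,0]]]' | head -2
python3 -c "
from h import *
st()"
```

```text
clock: 16.58
tool_pos: [0.5502, -0.0134, 0.1147]
t 16.57 q [ 0.39  0.92 -0.12  1.88 -0.97  0.74 -2.12] p [ 0.5502 -0.0134  0.1147] F [-0.2  0.6 -1.3] Fwell(x,y,z) [ 1.3 -0.3 -0.4] op 49.6 ff 49.55973513890058
off from TG (wz,w,t) mm [45.2 -0.4 -1.1] rot err s=+1 [-0.     0.    -3.141] s=-1 [-0.    -0.     0.001]
```

```bash
for i in 1; do python3 -m jog '[[[0.005,0,0,0,0,0],[0.005,0,0,0,0,0],[0.005,0,0,0,0,0],[0,0,0,0,0,0]]]' | head -2
python3 -c "
from h import *
st()"
python3 -m jog '[[[0.004,0,0,0,0,0],[0.004,0,0,0,0,0],[0,0,0,0,0,0]]]' | head -2
python3 -c "
from h import *
st()"; done
```

```text
clock: 17.08
tool_pos: [0.5484, -0.0252, 0.1049]
t 17.07 q [ 0.41  0.94 -0.12  1.87 -0.96  0.74 -2.1 ] p [ 0.5484 -0.0252  0.1049] F [ 0.7  0.5 -1.3] Fwell(x,y,z) [ 1.4  0.6 -0.4] op 50.0 ff 49.56044377293438
off from TG (wz,w,t) mm [29.7 -0.5 -1.2] rot err s=+1 [ 1.00e-03 -0.00e+00 -3.14e+00] s=-1 [0.    0.    0.002]
clock: 17.45
tool_pos: [0.5475, -0.0311, 0.0998]
t 17.45 q [ 0.42  0.95 -0.12  1.87 -0.95  0.74 -2.1 ] p [ 0.5475 -0.0311  0.0998] F [ 0.1  0.3 -1.9] Fwell(x,y,z) [ 1.7  0.1 -1. ] op 50.0 ff 49.5593692548573
off from TG (wz,w,t) mm [21.8 -0.5 -1.2] rot err s=+1 [ 1.00e-03 -0.00e+00 -3.14e+00] s=-1 [0.    0.    0.002]
```

```bash
python3 -m jog '[[[0.003,0,0,0,0,0],[0.003,0,0,0,0,0],[0.003,0,0,0,0,0]]]' | head -2
python3 -c "
from h import *
st()"
python3 -m jog '[[[0.003,0,0,0,0,0],[0.003,0,0,0,0,0]]]' | head -2
python3 -c "
from h import *
st()"
```

```text
clock: 17.82
tool_pos: [0.5467, -0.0364, 0.095]
t 17.82 q [ 0.43  0.96 -0.12  1.86 -0.95  0.75 -2.09] p [ 0.5467 -0.0364  0.095 ] F [0.  3.1 4.3] Fwell(x,y,z) [-1.3 -0.4  5.1] op 49.8 ff 49.4562379270792
off from TG (wz,w,t) mm [14.6 -0.5 -1. ] rot err s=+1 [-4.000e-03  1.000e-03 -3.141e+00] s=-1 [-0.001 -0.003  0.   ]
clock: 18.08
tool_pos: [0.5463, -0.0381, 0.0929]
t 18.07 q [ 0.44  0.96 -0.12  1.86 -0.95  0.75 -2.08] p [ 0.5463 -0.0381  0.0929] F [1.  4.9 8. ] Fwell(x,y,z) [-2.9  0.3  8.9] op 49.4 ff 49.42858369555324
off from TG (wz,w,t) mm [12.  -0.6 -0.5] rot err s=+1 [ 1.300e-02 -3.000e-03  3.139e+00] s=-1 [-0.002 -0.008 -0.002]
```

```bash
python3 -m jog '[[[0.002,0,0,0,0,0],[0.002,0,0,0,0,0],[0.002,0,0,0,0,0]]]' | head -2
python3 -c "
from h import *
st()"
python3 -m jog '[[[0.002,0,0,0,0,0],[0.002,0,0,0,0,0],[0,0,0,0,0,0]]]' | head -2
python3 -c "
from h import *
st()"
```

```text
clock: 18.45
tool_pos: [0.5459, -0.042, 0.0897]
t 18.45 q [ 0.44  0.97 -0.12  1.85 -0.95  0.75 -2.07] p [ 0.5459 -0.042   0.0897] F [ 0.4  4.7 11.2] Fwell(x,y,z) [-5.6 -0.3 10.8] op 49.9 ff 49.35511825606227
off from TG (wz,w,t) mm [ 6.9 -0.5 -0.6] rot err s=+1 [ 1.500e-02 -3.000e-03  3.139e+00] s=-1 [-0.002 -0.01  -0.003]
clock: 18.82
tool_pos: [0.5456, -0.0445, 0.0876]
t 18.82 q [ 0.45  0.97 -0.12  1.85 -0.94  0.76 -2.07] p [ 0.5456 -0.0445  0.0876] F [ 0.3  6.1 13. ] Fwell(x,y,z) [-6.  -0.6 13. ] op 49.7 ff 49.289561002515256
off from TG (wz,w,t) mm [ 3.6 -0.4 -0.6] rot err s=+1 [ 1.700e-02 -3.000e-03  3.138e+00] s=-1 [-0.002 -0.011 -0.003]
```

```bash
python3 -m jog '[[[0.002,0,0,0,0,0],[0.001,0,0,0,0,0],[0,0,0,0,0,0]]]' | head -2
python3 -c "
from h import *
st()"
python3 -m jog '[[[0.001,0,0,0,0,0],[0.001,0,0,0,0,0],[0,0,0,0,0,0]]]' | head -2
python3 -c "
from h import *
st()"
```

```text
clock: 19.2
tool_pos: [0.5453, -0.0467, 0.0859]
t 19.2 q [ 0.45  0.98 -0.12  1.85 -0.94  0.76 -2.07] p [ 0.5453 -0.0467  0.0859] F [ 0.1  5.5 13.4] Fwell(x,y,z) [-6.8 -0.8 12.8] op 49.9 ff 49.227218851447105
off from TG (wz,w,t) mm [ 0.8 -0.3 -0.7] rot err s=+1 [ 1.700e-02 -3.000e-03  3.138e+00] s=-1 [-0.002 -0.011 -0.003]
clock: 19.58
tool_pos: [0.5451, -0.0494, 0.084]
t 19.57 q [ 0.45  0.98 -0.12  1.84 -0.94  0.76 -2.07] p [ 0.5451 -0.0494  0.084 ] F [-0.5  3.8 10.1] Fwell(x,y,z) [-5.4 -1.   9.4] op 50.0 ff 49.213235238566995
off from TG (wz,w,t) mm [-2.5 -0.1 -1. ] rot err s=+1 [ 1.400e-02 -2.000e-03  3.139e+00] s=-1 [-0.001 -0.009 -0.003]
```

```bash
python3 -m jog '[[[0.001,0,0,0,0,0],[0.001,0,0,0,0,0],[0,0,0,0,0,0]]]' | head -2
python3 -c "
from h import *
st()"
```

```text
clock: 19.95
tool_pos: [0.545, -0.0495, 0.0836]
t 19.95 q [ 0.46  0.98 -0.12  1.84 -0.94  0.76 -2.06] p [ 0.545  -0.0495  0.0836] F [ 0.   5.5 13.7] Fwell(x,y,z) [-7.  -0.8 13. ] op 49.6 ff 49.1646131593734
off from TG (wz,w,t) mm [-2.8 -0.2 -0.8] rot err s=+1 [ 1.800e-02 -3.000e-03  3.138e+00] s=-1 [-0.002 -0.012 -0.003]
```

Commanded 2 mm but it moved only 0.3 mm as the force rose, so this is likely the hard stop. Pressing to about 20 N.

```bash
python3 -m jog '[[[0.0015,0,0,0,0,0],[0.001,0,0,0,0,0],[0,0,0,0,0,0]]]' | head -2
python3 -c "
from h import *
st()"
```

```text
clock: 20.32
tool_pos: [0.5449, -0.0499, 0.0832]
t 20.32 q [ 0.46  0.98 -0.12  1.84 -0.94  0.76 -2.06] p [ 0.5449 -0.0499  0.0832] F [ 0.1  7.4 18.2] Fwell(x,y,z) [-9.2 -0.9 17.3] op 49.7 ff 49.133343463763595
off from TG (wz,w,t) mm [-3.5 -0.2 -0.7] rot err s=+1 [ 0.024 -0.004  3.137] s=-1 [-0.002 -0.015 -0.004]
```

```bash
python3 -m jog '[[[0.0015,0,0,0,0,0],[0.001,0,0,0,0,0],[0,0,0,0,0,0]]]' | head -2
python3 -c "
from h import *
st()
from plant import *
import pickle
d={n:snapshot(n) for n in('side','top')};pickle.dump(d,open('d4.pkl','wb'))
cv2.imwrite('pics/c4.png',cv2.resize(d['side']['frame'][180:330,240:350,::-1],None,fx=4,fy=4,interpolation=2))"
```

```text
clock: 20.7
tool_pos: [0.5449, -0.0499, 0.083]
t 20.7 q [ 0.46  0.99 -0.12  1.84 -0.94  0.77 -2.06] p [ 0.5449 -0.0499  0.083 ] F [ 0.1  8.5 24.1] Fwell(x,y,z) [-13.   -1.2  21.9] op 49.9 ff 49.06663075089455
off from TG (wz,w,t) mm [-3.5 -0.3 -0.5] rot err s=+1 [ 0.03  -0.005  3.136] s=-1 [-0.003 -0.019 -0.006]
```

View pics/c4.png

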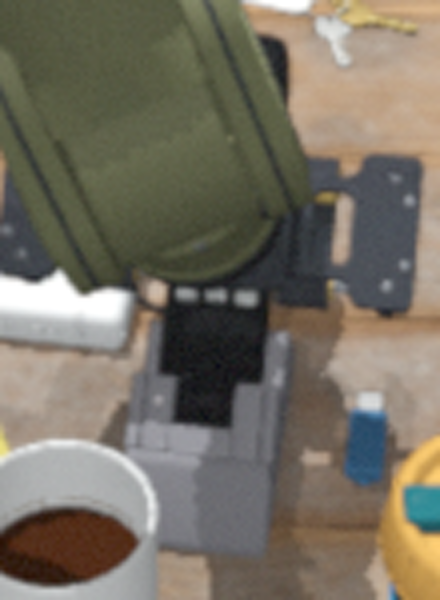

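Handset is down in the well; the position has stopped at -3.5 mm while the force rose to 22 N, so it is home. I'll relax the push, then release and retreat.

```bash
python3 -m jog '[[[-0.002,0,0,0,0,0],[-0.002,0,0,0,0,0],[-0.002,0,0,0,0,0],[0,0,0,0,0,0]]]' | head -2
python3 -c "
from h import *
st()"
```

```text
clock: 21.3
tool_pos: [0.5449, -0.0501, 0.0832]
t 21.3 q [ 0.46  0.98 -0.12  1.84 -0.94  0.76 -2.07] p [ 0.5449 -0.0501  0.0832] F [ 0.6  5.1 10. ] Fwell(x,y,z) [-4.4 -0.1 10.4] op 50.0 ff 49.24379118718207
off from TG (wz,w,t) mm [-3.6 -0.2 -0.8] rot err s=+1 [ 1.300e-02 -2.000e-03  3.139e+00] s=-1 [-0.001 -0.008 -0.003]
```

Position held firm, which confirms the hard stop. Easing off 4 mm more and opening.

```bash
python3 -m jog '[[[-0.002,0,0,0,0,0],[-0.002,0,0,0,0,0],[0,0,0,0,0,0]]]' | head -2
python3 -c "
from h import *
st()"
python3 -m jog '[[[0,0,0,0,0,0],[0,0,0,0,0,0],[0,0,0,0,0,0],[0,0,0,0,0,0],[0,0,0,0,0,0],[0,0,0,0,0,0]]]' 0.0881 | head -2
python3 -c "
from h import *
st()"
```

```text
clock: 21.68
tool_pos: [0.545, -0.0503, 0.0834]
t 21.68 q [ 0.45  0.98 -0.12  1.85 -0.94  0.75 -2.07] p [ 0.545  -0.0503  0.0834] F [2.1 2.6 4.6] Fwell(x,y,z) [-1.7  1.6  5.2] op 49.9 ff 49.27197656594217
off from TG (wz,w,t) mm [-3.6 -0.1 -1.1] rot err s=+1 [3.000e-03 0.000e+00 3.142e+00] s=-1 [ 0.    -0.002 -0.   ]
clock: 22.42
tool_pos: [0.5445, -0.0512, 0.0827]
t 22.43 q [ 0.45  0.98 -0.12  1.85 -0.94  0.75 -2.07] p [ 0.5445 -0.0512  0.0827] F [ 0.  -0.1  0.5] Fwell(x,y,z) [-0.4  0.   0.2] op 88.6 ff 0.0
off from TG (wz,w,t) mm [-4.7 -0.5 -1.2] rot err s=+1 [ 0.     0.    -3.141] s=-1 [-0.     0.     0.001]
```

```bash
python3 -m jog '[[[0,0,-0.015,0,0,0],[0,0,-0.03,0,0,0],[0,0,-0.04,0,0,0],[0,0,-0.05,0,0,0],[0,0,-0.05,0,0,0],[-0.03,0,-0.04,0,0,0],[-0.03,0,-0.02,0,0,0],[0,0,0,0,0,0],[0,0,0,0,0,0]]]' | head -2
python3 -c "
from h import *
st()
from plant import *
import pickle
d={n:snapshot(n) for n in('side','top')};pickle.dump(d,open('d5.pkl','wb'))
z=np.zeros((600,800,3),np.uint8);z[:,:440]=cv2.resize(d['side']['frame'][180:330,240:350,::-1],(440,600),interpolation=2);z[:300,440:]=cv2.resize(d['top']['frame'][150:234,280:380,::-1],(360,300),interpolation=2)
cv2.imwrite('pics/c5.png',z)"
```

```text
clock: 23.55
tool_pos: [0.5274, -0.1618, 0.3087]
t 23.55 q [ 0.54  0.68  0.05  1.6  -0.69  1.28 -2.36] p [ 0.5274 -0.1618  0.3087] F [-0.1 -0.3  0.9] Fwell(x,y,z) [-0.9 -0.1  0.3] op 88.1 ff 0.0
off from TG (wz,w,t) mm [  54.8   -1.  -246.3] rot err s=+1 [ 1.00e-03  1.00e-03 -3.14e+00] s=-1 [-0.001  0.001  0.002]
```

View pics/c5.png

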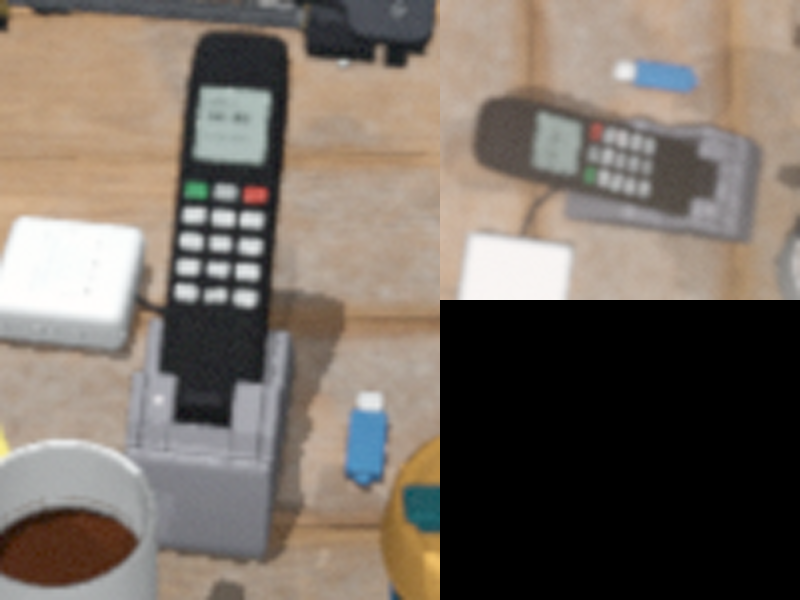

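The handset is seated base down with its keys outwards. The top tip is at side row ~188, against 186.5 before, so it sits at least as deep as it did at the start. The memory stick has not moved.

```bash
python3 -c "
from plant import *
print(finish_job())"
```

```text
the job is handed in; nothing more can be done
None
```

I pulled the handset out, turned it end for end and pressed it back base end first to the hard stop (about 22 N), keys outwards; the gripper was clear of it when I handed in at about 24 s. The final pictures show it seated and the memory stick unmoved, but I had no direct reading of the charging contacts, did not re-measure the other desk items, and the hand-in returned no verdict.

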